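# Half-expose a dish in the light box

### The job

Expose just one half of the dish in the light box: first swing the lamp on its stiff arm round until its head is centred over the square window, and let go of it so that it stays there. Then slide the shutter by its orange handle to the right, against its spring, until the window is half open, and finish still holding it steady at half travel; it springs shut if let go. Never open it as far as three quarters, as the other half of the dish must stay dark, and do not disturb the things standing around.

Things in the scene. Friction and masses are not known exactly. Their poses are not given: they have to be found in the camera images.
- window (a point): Centre of the 62 mm square window in the top, 50 mm up, of the fixed grey light box (160 x 175 x 50 mm, on a dark base plate 160 x 320 mm; yaw -0.35 to 0.2 rad). Axes are the box's: x to its back (away from the handle), y to its left (lamp post), z up. The shut shutter, a thin dark plate, covers the window and a dish below; at half travel the left half is uncovered.
- lamp_pivot (a point): Point on the vertical axis of the lamp arm's hinge, 180 mm above the work surface, on top of the post at the left of the box; it is 170 mm from the window centre along the box's +y.
- lamp_grip (a point): Centre of the upright black round grip, 20 mm in diameter, on top of the lamp's head; free from z = 192 to 232 mm, point at z = 216 mm. It lies on the head's vertical axis, 170 mm from the hinge axis. The head below it is a grey cone-shaped lamp 64 mm in diameter, z = 150 to 192 mm.
- lamp_arm (a joint): Angle of the lamp arm, rad. 0: arm along the box's -y, head exactly centred over the window; positive: swung (clockwise seen from above) to the front of the box, where it starts at 0.7 to 1.3. Range -0.6 to 1.8, no stop at 0. Stiff hinge: friction 0.45 N m (about 3 N at the grip), it stays where it is left.
- shutter_handle (a point): Grip point of the shutter's handle: an upright orange fin, 36 mm along the box's x, 12 mm thick along y, standing from z = 52 to 105 mm above the work surface; point at z = 85 mm. When shut it lies 125 mm in front of the window centre (box -x) at the same y, just beyond the housing's front edge; nothing stands beside it. It moves with the shutter along the box's -y.
- shutter (a joint): Travel of the shutter, m, along the box's -y (to the right seen from the handle side): 0 shut, 0.064 fully open, 0.032 half. A spring pushes it shut with 4 N when shut, rising by 180 N/m to about 10 N at half travel and 15.5 N fully open. On the white scale in front of the window the right edge of the shutter's 12 mm wide stem stands at the first mark when shut, at the long red mark when half open, at the last mark when fully open.
- jar_mid (a point): Middle of a small clear specimen jar with pale lid, 44 mm in diameter, 56 mm tall; bystander, leave alone.
- blue_dropper_mid (a point): Middle of a blue dropper bottle with black cap, 34 mm in diameter, 100 mm tall; bystander, leave alone.
- counter_mid (a point): Middle of a pale hand tally counter, 48 x 65 x 30 mm; bystander, leave alone.
- spare_dish_mid (a point): Middle of a closed petri dish, 61 mm in diameter, 15 mm tall; bystander, leave alone.

How it is judged:
On the way, in this order (a step that is already met when the one before it is completed fails the run):
1. the lamp's head is over the window and let go, with the shutter still shut (horizontal distance between lamp_grip and window below 0.018 m and contact force between the arm and lamp_arm below 0.5 N and value of joint shutter below 0.005 m), for 0.2 s.
2. the shutter is held still at half travel by the fingers (value of joint shutter between 0.026 and 0.038 m and velocity of joint shutter between -0.01 and 0.01 m/s and contact force between the fingers and shutter above 2 N), for 0.5 s.
At the end, for the whole second after the job is handed in: The lamp's head is within 18 mm (horizontally) of the window's centre and not touched by the robot; the shutter stands still between 26 and 38 mm of its 64 mm travel, held by the fingers with at least 2 N (all of step 2 and horizontal distance between lamp_grip and window below 0.018 m and contact force between the arm and lamp_arm below 0.5 N); the arm keeps its last pose, push and grip.
It fails at once if the shutter is opened to three quarters (48 mm) or more (value of joint shutter above 0.048 m).
It fails at once if a bystander is pushed away by more than 25 mm or tipped over (distance of any of jar_mid, blue_dropper_mid, counter_mid, spare_dish_mid from where it was at the start of the episode above 0.025 m or angle between any of jar_mid, blue_dropper_mid, counter_mid, spare_dish_mid's own z axis and vertical above 0.5 rad).
It also fails if it takes over 45 s, if anything falls off the work surface, if the arm or the gripper's body presses on something with over 40 N, if the wrist force passes 120 N, or if a joint passes its speed limit or range.

### The arm

A 6-joint arm with a two-finger parallel gripper is mounted at the origin on a cart in front of the work surface, level with it; the furniture and walls round the work are solid. World frame = base frame: x ahead of the robot, y to its left, z up, the work surface at z = 0. Lengths are in m, angles in rad, forces in N, time in s.
With the tool pointing down it reaches from about 0.3 to 0.85 m from the base axis. Payload 4.2 kg.
Tool frame: the origin (TCP) lies midway between the tips of the shut fingers; the grasp point (between the pads) lies 19 mm behind it; z points along the fingers, y is the direction in which the jaws open and shut (so a half turn about z gives the same grasp; the last joint's range is limited). The gripper opens to 91 mm and grips with 3 to 60 N. Pads are 32 mm wide; open, the fingers measure 118 mm over their backs; the gripper's body (76 mm by 178 mm) begins 60 mm behind the grasp point.
Start: joints at [1.136, 0.32, 1.565, -0, 1.257, -0.02], TCP at [0.232, 0.526, 0.214] pointing down, gripper open.
Joint ranges: [-3.11, 3.11], [-0.84, 2.01], [0.21, 2.61], [-1.34, 4.49], [0.05, 2.63], [-2.56, 2.56]. Speed limits (rad/s): [2.57, 2.57, 3.14, 3.14, 3.14, 3.14].

### API

Orientations are given as a 3x3 rotation matrix whose columns are the frame's x, y, z axes.
In Python, from station import r gives the robot as it stands.
- The arm moves only by the tool carry_out, never from a script. Its argument "steps" is one flat list of numbers, 5 for each row, row after row: the closure, from -1 (fully open) to 1 (shut), so that 0 is half open, then the shift along the tool's x, y, z each as a share of 0.2 m, from -1 to 1, then the turn about the tool's z as a share of 45 degrees, from -1 to 1. In form: [fingers, x, y, z, yaw, fingers, x, y, z, yaw, ...]. A call has 1 to 8 rows; each row is the pose to reach, as a shift and turn from the pose measured when the call began, along the tool's axes at that moment; what a row does not reach only later rows make up. A row lasts 1/12 s, in which the tool goes at most 41.7 mm and 7.16 degrees, less where a joint would pass 70% of its speed; a pose out of reach is approached as far as the arm can. A call with a number of a shift or a turn outside -1 to 1 is refused whole. A call with a gripper value outside its range is refused whole. The fingers move at their own pace and stop on an object; "newtons" is the grip in N (left out, the last holds). Time passes only in rows, so rows that repeat a pose let the fingers close. It gives the time, the measured TCP pose, the force and the opening at its end, in the units of the state.
- r.state(): the state, without advancing time (a new reading comes with each control period).
- r.get_image(name): name is "side" or "top"; returns a dict with "frame" (400x640x3 uint8, red, green, blue), "z_map" (400x640 float32, m along the optical axis (not along the pixel's ray), 0 where there is no reading), "fx", "fy", "cx", "cy" (pixels), "k1" (the pictures are not rectified: a ray, as slopes to the right and down, at radius r is drawn at 1 + k1 r^2 times it, then the intrinsics apply), "extrinsics" (4x4, takes a point from camera to world coordinates). Camera axes: x right, y up, looking along -z (the intrinsics and any distortion apply to the point x, -y, -z); pixel columns grow to the right and rows downward; lengths in m; the calibration is good to about 2 mm. A picture is of the moment at which its call begins.
- r.close_job(): hands the job in, once; it reports no verdict.
Trained networks look in the newest picture that a camera, given by its name, has taken for a name from the list of things; names that differ only in an ending like _2 or _b are one class to them, and where a whole thing is asked for, a point or a joint stands for the part that bears it (a point fixed in the world has none). Each returns a list of dicts, best first, with "conf" (0 to 1); they miss things now and then, are a little off and sometimes report something else, mostly with a low value. They report only what shows in the picture. A call takes as long as a camera call.
- r.recognise(query, camera): "extent" ([centre column, centre row, width, height] in pixels, round what is visible of it).
The state is a dict: "time_s": time; "joint_pos": joint angles; "qvel": joint speeds; "effort": joint torques, N m; "eef_pos": TCP position; "orientation": TCP orientation; "force": force on the tool from outside, world axes, zero at the start; "wrist_torque": the same for the moment, N m; "grip_width": finger opening in m.
Only numpy, scipy, OpenCV 4.12 (cv2) and the standard library are available. Lean on these libraries where they do the work, as an engineer would, in place of code of your own. Each camera call takes 0.05 s, during which the arm holds its last target.

## Working session

There is one attempt and no reset: what is moved stays moved. The work goes in short steps, Python scripts to look and compute and a tool call to move; the robot and the scene stay as the last step left them, time stands still between calls to the robot, and variables do not carry over. Pictures are saved under pics/ and viewed, and the job is handed in when it is done.

Besides the shell and the picture viewer there is one more tool, called by a JSON object that holds its "name" and its "arguments". carry_out: Moves the arm, as the interface text tells. Its arguments: {"type":"object","properties":{"steps":{"type":"array","items":{"type":"number","minimum":-1,"maximum":1}},"newtons":{"type":"number"}},"required":["steps"]}

```bash
mkdir -p pics; cat > h.py <<'E'
import numpy as np,cv2
from station import r
def grab(n,fn):
    d=r.get_image(n); cv2.imwrite('pics/'+fn,d['frame'][:,:,::-1]); np.savez('/tmp/'+n,**{k:np.array(v) for k,v in d.items()}); return d
def undist(d,u,v):
    x=(u-float(d['cx']))/float(d['fx']); y=(v-float(d['cy']))/float(d['fy']); k=float(d['k1'])
    rd=np.hypot(x,y); rr=rd
    for _ in range(20): rr=rd/(1+k*rr*rr)
    s=rr/rd if rd>0 else 1
    return x*s,y*s
def pt(d,u,v,z=None):
    x,y=undist(d,u,v); z=float(d['z_map'][int(round(v)),int(round(u))]) if z is None else z
    E=np.array(d['extrinsics']); return (E@[x*z,-y*z,-z,1])[:3]
def onz(d,u,v,Z):
    x,y=undist(d,u,v); E=np.array(d['extrinsics']); q=E[:3,:3]@[x,-y,-1]; o=E[:3,3]
    return o+q*(Z-o[2])/q[2]
def proj(d,P):
    E=np.array(d['extrinsics']); q=np.linalg.inv(E)@np.append(P,1); x=q[0]/-q[2]; y=-q[1]/-q[2]
    s=1+float(d['k1'])*(x*x+y*y); return x*s*d['fx']+d['cx'],y*s*d['fy']+d['cy']
E
python3 - <<'E'
from h import *
for n in('top','side'):
    d=grab(n,n+'0.png'); print(n,d['fx'],d['k1'],np.round(d['extrinsics'],3).tolist())
    for q in['window','lamp_pivot','lamp_grip','lamp_arm','shutter_handle','shutter','jar_mid','blue_dropper_mid','counter_mid','spare_dish_mid']:
        for o in r.recognise(q,n)[:2]:
            e=o['extent']; print(q,round(o['conf'],2),np.round(e),np.round(pt(d,e[0],e[1]),3))
E
```

```text
top 397.06657828040886 -0.04700304794776337 [[0.014, 0.992, -0.128, 0.359], [-1.0, 0.017, 0.016, 0.073], [0.018, 0.128, 0.992, 1.307], [0.0, 0.0, 0.0, 1.0]]
window 0.59 [281. 191. 104.  70.] [0.559 0.175 0.06 ]
lamp_pivot 0.97 [282. 191. 106.  73.] [0.559 0.17  0.062]
lamp_grip 0.72 [251. 191.  44.  68.] [0.537 0.249 0.184]
lamp_arm 0.67 [251. 190.  49.  74.] [0.539 0.249 0.186]
shutter_handle 0.67 [293. 201.  22.  51.] [0.529 0.135 0.051]
shutter 0.83 [294. 201.  23.  52.] [0.529 0.132 0.048]
jar_mid 0.53 [418. 214.  12.  16.] [ 0.491 -0.262  0.057]
counter_mid 0.45 [203. 206.  15.  13.] [0.51  0.43  0.024]
spare_dish_mid 0.87 [432. 242.  18.  20.] [ 0.406 -0.32   0.017]
side 458.2391836922056 -0.12002435513001604 [[-0.981, 0.107, -0.16, 0.296], [-0.192, -0.606, 0.772, 1.167], [-0.015, 0.788, 0.615, 1.036], [0.0, 0.0, 0.0, 1.0]]
lamp_pivot 0.83 [296. 255.  85.  95.] [0.571 0.198 0.034]
lamp_pivot 0.58 [365. 171.  17.   9.] [ 0.418 -0.322  0.011]
lamp_grip 0.9 [298. 229.  77.  36.] [0.583 0.111 0.061]
lamp_arm 0.91 [297. 229.  75.  38.] [0.59  0.106 0.056]
shutter_handle 0.53 [311. 237.  54.  22.] [0.537 0.138 0.06 ]
shutter 0.69 [311. 237.  56.  23.] [0.536 0.138 0.059]
shutter 0.56 [261. 314.  17.  25.] [0.607 0.453 0.057]
jar_mid 0.74 [344. 173.  11.  16.] [ 0.49  -0.246  0.048]
blue_dropper_mid 0.74 [259. 314.  14.  28.] [0.611 0.455 0.06 ]
counter_mid 0.52 [296. 327.  17.  20.] [0.514 0.452 0.022]
```

```bash
python3 - <<'E'
import cv2
a=cv2.imread('pics/top0.png');b=cv2.imread('pics/side0.png')
cv2.imwrite('pics/top0z.png',cv2.resize(a[140:260,190:350],None,fx=5,fy=5,interpolation=cv2.INTER_CUBIC))
cv2.imwrite('pics/side0z.png',cv2.resize(b[190:310,230:390],None,fx=5,fy=5,interpolation=cv2.INTER_CUBIC))
E
```

```text
(no output)
```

View pics/top0.png

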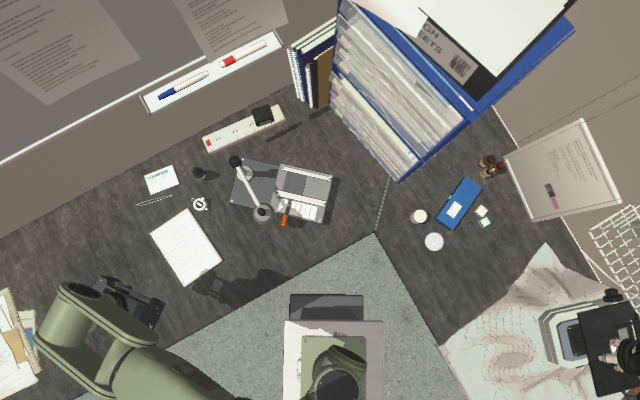

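View pics/top0z.png

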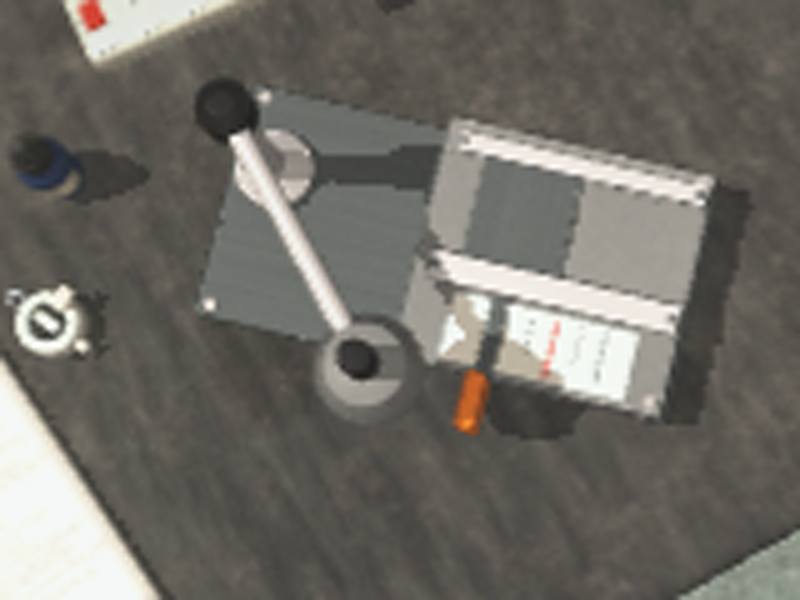

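View pics/side0z.png

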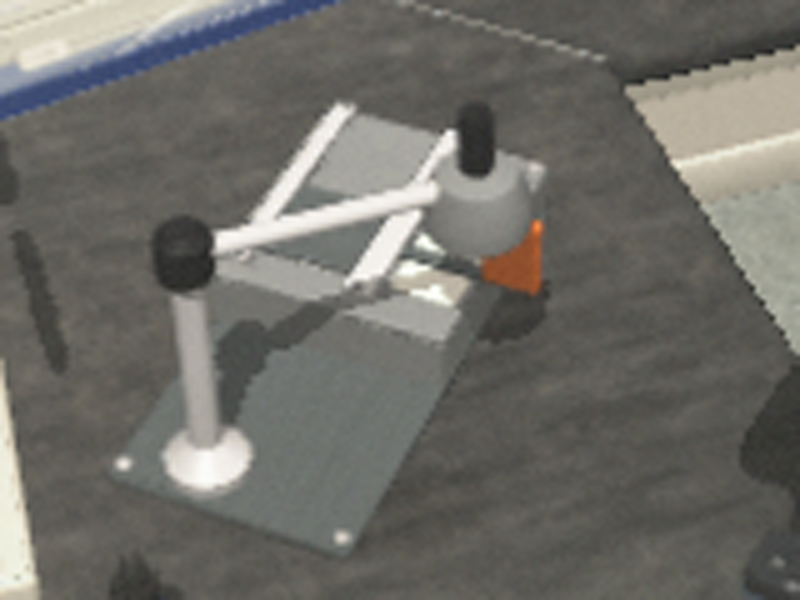

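View pics/side0.png

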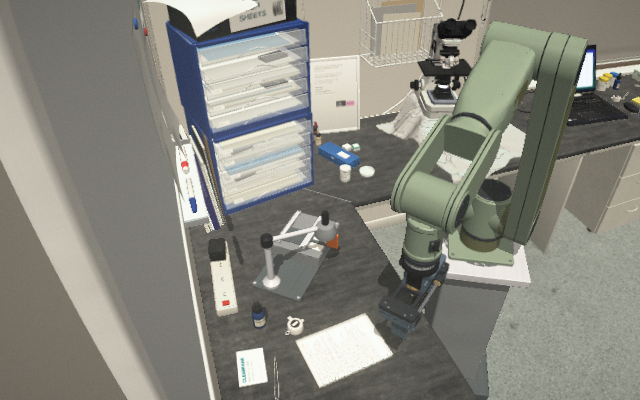

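```bash
cat > fit.py <<'E'
from h import *
from scipy.optimize import least_squares
T=dict(np.load('/tmp/top.npz'));S=dict(np.load('/tmp/side.npz'))
z=lambda u,v:(190+(u-2)/5,140+(v-2)/5); zs=lambda u,v:(230+(u-2)/5,190+(v-2)/5)
obs=[]
def geo(p):
    x,y,t,a=p; c,s=np.cos(t),np.sin(t); R=np.array([[c,-s],[s,c]]); w=np.array([x,y])
    piv=w+R@[0,.17]; d=np.array([-np.sin(a),-np.cos(a)]); g=piv+R@(d*.17); h=w+R@[-.125,0]
    return w,piv,g,h
O=[(T,z(358,357),'g',.232),(T,z(471,402),'h',.105),(S,zs(476,108),'g',.230),(S,zs(477,165),'g',.196),(T,z(226,107),'p',.197),(S,zs(185,252),'p',.185)]
def res(p):
    w,piv,g,h=geo(p); k=dict(g=g,p=piv,h=h); o=[]
    for d,(u,v),n,Z in O:
        a,b=proj(d,np.append(k[n],Z)); o+=[a-u,b-v]
    return np.array(o)
s=least_squares(res,[.57,.15,-.1,1.],loss='soft_l1'); print(s.x,np.round(s.fun if 0 else res(s.x),1).tolist())
for n,q in zip('wpgh',geo(s.x)): print(n,np.round(q,4))
E
python3 fit.py; python3 - <<'E'
from h import *
s=r.state(); print(s['eef_pos'],np.round(s['orientation'],3).tolist(),s['force'],s['time_s'],s['grip_width'])
E
```

```text
[ 0.58521094  0.13340245 -0.21899061  0.81418962] [0.1, -0.5, -0.3, -0.4, 0.6, 1.0, 0.5, -1.0, -0.7, -0.5, 0.4, -1.0]
w [0.5852 0.1334]
p [0.6221 0.2993]
g [0.4761 0.2123]
h [0.4632 0.1606]
[0.23172922 0.52626774 0.21398548] [[-0.915, 0.403, 0.0], [0.403, 0.915, 0.0], [0.0, 0.0, -1.0]] [ 0.14351313 -0.25083226 -0.32062347] 1.1 0.0910724795204189
```

```bash
cat >> h.py <<'E'
def to(P,jaw=None):
    s=r.state(); R=np.array(s['orientation']); d=R.T@(np.array(P)-s['eef_pos'])/.2
    a=np.arctan2(R[1,1],R[0,1]); y=0
    if jaw is not None: y=-((jaw-a+np.pi/2)%np.pi-np.pi/2)/(np.pi/4)
    print('t',round(s['time_s'],2),'pos',np.round(s['eef_pos'],4),'F',np.round(s['force'],1),'w',round(s['grip_width'],4),'jaw',round(a,3),'-> xyz',np.round(d,3),'yaw',round(y,3))
E
python3 -c "
from h import *
to([.476,.212,.255]);to([.354,.369,.255])"
```

```text
t 1.1 pos [0.2317 0.5263 0.214 ] F [ 0.1 -0.3 -0.3] w 0.0911 jaw 1.156 -> xyz [-1.751 -0.946 -0.205] yaw 0
t 1.1 pos [0.2317 0.5263 0.214 ] F [ 0.1 -0.3 -0.3] w 0.0911 jaw 1.156 -> xyz [-0.876 -0.473 -0.205] yaw 0
```

{"name": "carry_out", "arguments": {"steps": [-1,0,0,-0.2,0,-1,-0.2,-0.11,-0.2,0,-1,-0.4,-0.22,-0.2,0,-1,-0.6,-0.33,-0.2,0,-1,-0.8,-0.44,-0.2,0,-1,-0.88,-0.47,-0.2,0,-1,-0.88,-0.47,-0.2,0]}}

```text
time_s: 1.68
eef_pos: [0.358, 0.3651, 0.2543]
orientation: [[-0.913, 0.408, 0.002], [0.408, 0.913, -0.002], [-0.003, -0.001, -1.0]]
force: [-0.6, -0.6, -0.5]
grip_width: 0.0911
```

```bash
python3 -c "
from h import *
to([.476,.212,.255],1.156)"
```

```text
t 1.68 pos [0.358  0.3651 0.2543] F [-0.6 -0.6 -0.5] w 0.0911 jaw 1.151 -> xyz [-0.851 -0.459 -0.001] yaw -0.007
```

{"name": "carry_out", "arguments": {"steps": [-1,-0.2,-0.11,0,0,-1,-0.4,-0.22,0,0,-1,-0.6,-0.33,0,0,-1,-0.8,-0.44,0,0,-1,-0.85,-0.46,0,0,-1,-0.85,-0.46,0,0,-1,-0.85,-0.46,0,0]}}

```text
time_s: 2.27
eef_pos: [0.4763, 0.2113, 0.2547]
orientation: [[-0.912, 0.411, 0.002], [0.411, 0.912, -0.001], [-0.002, -0.001, -1.0]]
force: [-0.6, 0.7, 0.0]
grip_width: 0.0912
```

```bash
python3 -c "
from h import *
to([.476,.212,.203],1.156)
d=grab('side','s1.png'); 
cv2.imwrite('pics/s1z.png',cv2.resize(d['frame'][170:310,230:430,::-1],None,fx=4,fy=4))"
```

```text
t 2.27 pos [0.4763 0.2113 0.2547] F [-0.6  0.7  0. ] w 0.0912 jaw 1.148 -> xyz [0.003 0.003 0.258] yaw -0.011
```

View pics/s1z.png

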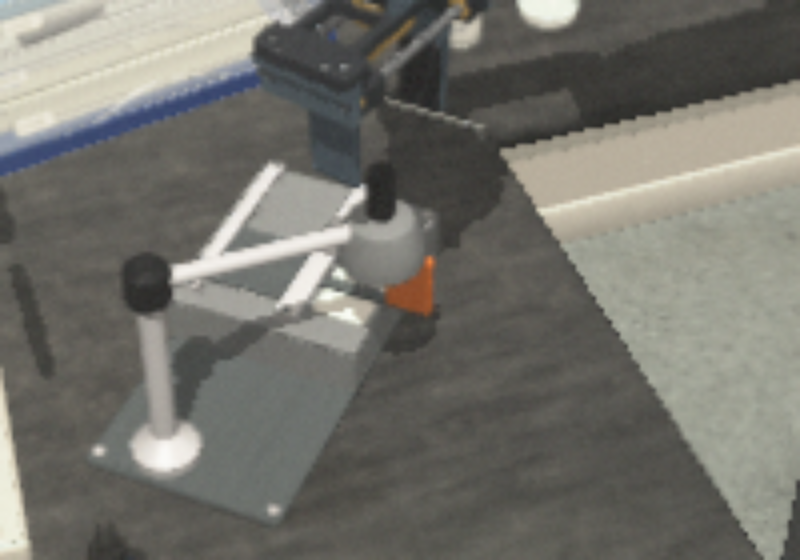

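The fingers stand on either side of the lamp grip (zoomed 380,190). I'll go down and close.

{"name": "carry_out", "arguments": {"steps": [-1,0,0,0.13,0,-1,0,0,0.26,0,-1,0,0,0.26,0,1,0,0,0.26,0,1,0,0,0.26,0,1,0,0,0.26,0,1,0,0,0.26,0,1,0,0,0.26,0], "newtons": 20}}

```text
time_s: 2.98
eef_pos: [0.4761, 0.2125, 0.2038]
orientation: [[-0.913, 0.409, 0.003], [0.409, 0.913, -0.0], [-0.003, 0.001, -1.0]]
force: [0.1, -0.4, 0.2]
grip_width: 0.0608
```

```bash
python3 -c "
from h import *
to([.476,.212,.203],1.156)"
```

```text
t 2.98 pos [0.4761 0.2125 0.2038] F [ 0.1 -0.4  0.2] w 0.0608 jaw 1.15 -> xyz [-0.001 -0.002  0.004] yaw -0.008
```

{"name": "carry_out", "arguments": {"steps": [1,0,0,0,0,1,0,0,0,0,1,0,0,0,0,1,0,0,0,0,1,0,0,0,0,1,0,0,0,0,1,0,0,0,0,1,0,0,0,0]}}

```text
time_s: 3.65
eef_pos: [0.4776, 0.2139, 0.2038]
orientation: [[-0.912, 0.409, 0.007], [0.409, 0.912, 0.003], [-0.005, 0.005, -1.0]]
force: [3.0, 5.5, -3.1]
grip_width: 0.0196
```

```bash
cat > arc.py <<'E'
from h import *
w=np.array([.5852,.1334]);piv=np.array([.6221,.2993]);t=-.219
s=r.state(); g=np.array(s['eef_pos']); R=np.array(s['orientation'])
v=g[:2]-piv; print('rad',np.linalg.norm(v),'F',np.round(s['force'],1),'w',s['grip_width'])
a0=np.arctan2(v[1],v[0]); af=np.arctan2(*(w-piv)[::-1]); print('remaining',af-a0)
tot=af-a0;rad=np.linalg.norm(v)
for k in range(1,9):
    a=a0+min(k*.11,tot) ; P=piv+rad*np.array([np.cos(a),np.sin(a)]); d=R.T@np.append(P-g[:2],0)/.2
    print(k,np.round(d,3),'yaw',round(-(a-a0)/(np.pi/4),3))
E
python3 arc.py
```

```text
rad 0.1678417737039991 F [ 3.   5.5 -3.1] w 0.019645391176463474
remaining 0.8179471049290916
1 [-0.078 -0.049  0.   ] yaw -0.14
2 [-0.161 -0.089  0.   ] yaw -0.28
3 [-0.248 -0.12   0.001] yaw -0.42
4 [-0.338 -0.141  0.001] yaw -0.56
5 [-0.43  -0.152  0.001] yaw -0.7
6 [-0.522 -0.153  0.002] yaw -0.84
7 [-0.614 -0.144  0.002] yaw -0.98
8 [-0.653 -0.137  0.003] yaw -1.041
```

{"name": "carry_out", "arguments": {"steps": [1,-0.04,-0.025,0,-0.07,1,-0.08,-0.05,0,-0.14,1,-0.12,-0.07,0,-0.21,1,-0.16,-0.09,0,-0.28,1,-0.205,-0.105,0,-0.35,1,-0.25,-0.12,0,-0.42,1,-0.295,-0.13,0,-0.49,1,-0.34,-0.14,0,-0.56]}}

```text
time_s: 4.32
eef_pos: [0.5279, 0.1607, 0.2039]
orientation: [[-1.0, -0.021, 0.005], [-0.02, 1.0, 0.004], [-0.005, 0.004, -1.0]]
force: [-1.0, 2.4, 0.4]
grip_width: 0.0194
```

```bash
python3 arc.py
```

```text
rad 0.16758874744788668 F [-1.   2.4  0.4] w 0.019356435199725467
remaining 0.3781401008488634
1 [-0.078 -0.049  0.   ] yaw -0.14
2 [-0.161 -0.089  0.   ] yaw -0.28
3 [-0.248 -0.12   0.001] yaw -0.42
4 [-0.287 -0.131  0.001] yaw -0.481
5 [-0.287 -0.131  0.001] yaw -0.481
6 [-0.287 -0.131  0.001] yaw -0.481
7 [-0.287 -0.131  0.001] yaw -0.481
8 [-0.287 -0.131  0.001] yaw -0.481
```

{"name": "carry_out", "arguments": {"steps": [1,-0.04,-0.025,0,-0.07,1,-0.08,-0.05,0,-0.14,1,-0.12,-0.07,0,-0.21,1,-0.16,-0.09,0,-0.28,1,-0.205,-0.105,0,-0.35,1,-0.25,-0.12,0,-0.42,1,-0.29,-0.13,0,-0.48,1,-0.29,-0.13,0,-0.48]}}

```text
time_s: 4.98
eef_pos: [0.5877, 0.1353, 0.2039]
orientation: [[-0.922, -0.387, 0.006], [-0.387, 0.922, 0.003], [-0.007, 0.0, -1.0]]
force: [2.1, -1.0, -0.0]
grip_width: 0.0194
```

```bash
python3 arc.py; python3 - <<'E'
from h import *
for n in('top','side'):
    d=grab(n,n+'2.png')
    c=d['frame'][140:260,190:350] if n=='top' else d['frame'][170:290,230:390]
    cv2.imwrite('pics/%s2z.png'%n,cv2.resize(c[:,:,::-1],None,fx=5,fy=5,interpolation=cv2.INTER_CUBIC))
E
```

```text
rad 0.16759465531985668 F [ 2.1 -1.  -0. ] w 0.019443822015082046
remaining -0.01218154881461686
1 [ 0.008  0.006 -0.   ] yaw 0.016
2 [ 0.008  0.006 -0.   ] yaw 0.016
3 [ 0.008  0.006 -0.   ] yaw 0.016
4 [ 0.008  0.006 -0.   ] yaw 0.016
5 [ 0.008  0.006 -0.   ] yaw 0.016
6 [ 0.008  0.006 -0.   ] yaw 0.016
7 [ 0.008  0.006 -0.   ] yaw 0.016
8 [ 0.008  0.006 -0.   ] yaw 0.016
```

View pics/side2z.png

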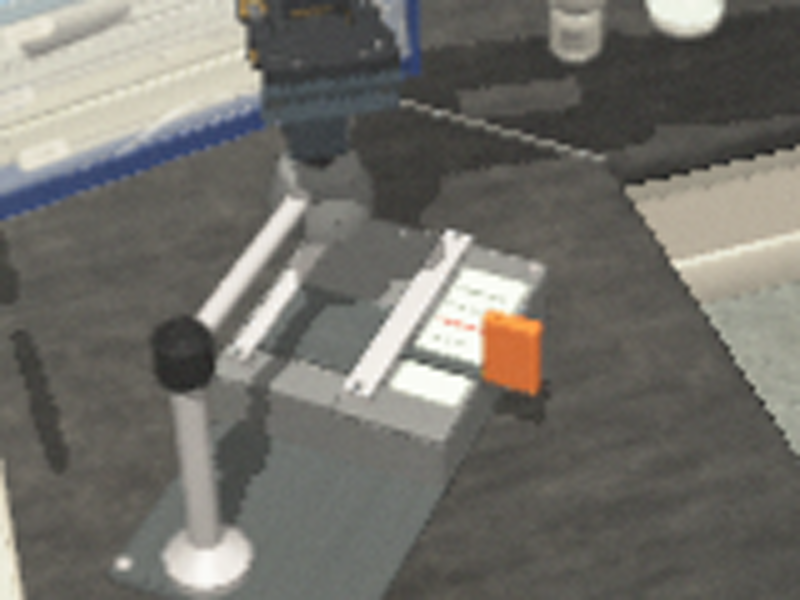

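{"name": "carry_out", "arguments": {"steps": [1,0.01,0.005,0,0.02,1,0.01,0.005,0,0.02,-1,0.01,0.005,0,0,-1,0.01,0.005,0,0,-1,0.01,0.005,0,0,-1,0.01,0.005,0,0,-1,0.01,0.005,0,0,-1,0.01,0.005,0,0]}}

```text
time_s: 5.75
eef_pos: [0.5847, 0.1356, 0.2039]
orientation: [[-0.923, -0.386, 0.006], [-0.386, 0.923, 0.003], [-0.007, 0.0, -1.0]]
force: [-1.3, -0.6, -0.4]
grip_width: 0.0568
```

{"name": "carry_out", "arguments": {"steps": [-1,0,0,0,0,-1,0,0,0,0,-1,0,0,0,0,-1,0,0,0,0,-1,0,0,-0.15,0,-1,0,0,-0.3,0,-1,0,0,-0.35,0,-1,0,0,-0.35,0]}}

```text
time_s: 6.42
eef_pos: [0.5858, 0.1357, 0.2772]
orientation: [[-0.922, -0.386, 0.013], [-0.386, 0.923, 0.004], [-0.014, -0.001, -1.0]]
force: [0.3, 0.1, -0.1]
grip_width: 0.0907
```

```bash
python3 -c "
from h import *
to([.43,.17,.27],1.352)"
```

```text
t 6.42 pos [0.5858 0.1357 0.2772] F [ 0.3  0.1 -0.1] w 0.0907 jaw 1.967 -> xyz [0.653 0.459 0.027] yaw 0.783
```

{"name": "carry_out", "arguments": {"steps": [-1,0.15,0.1,0.0,0.1,-1,0.3,0.2,0,0.25,-1,0.45,0.3,0,0.4,-1,0.6,0.42,0,0.5,-1,0.65,0.46,0,0.65,-1,0.65,0.46,0,0.78,-1,0.65,0.46,0,0.78,-1,0.65,0.46,0,0.78]}}

```text
time_s: 7.08
eef_pos: [0.4299, 0.1703, 0.2743]
orientation: [[-0.977, 0.212, 0.011], [0.212, 0.977, 0.004], [-0.01, 0.006, -1.0]]
force: [0.4, -0.0, 0.2]
grip_width: 0.0914
```

```bash
python3 - <<'E'
from h import *
to([.463,.16,.2],1.352)
for n in('top','side'):
    d=grab(n,n+'3.png')
    c=d['frame'][140:260,190:350] if n=='top' else d['frame'][170:290,230:390]
    cv2.imwrite('pics/%s3z.png'%n,cv2.resize(c[:,:,::-1],None,fx=5,fy=5,interpolation=cv2.INTER_CUBIC))
E
```

```text
t 7.08 pos [0.4299 0.1703 0.2743] F [ 0.4 -0.   0.2] w 0.0914 jaw 1.357 -> xyz [-0.169 -0.017  0.373] yaw 0.007
```

View pics/side3z.png

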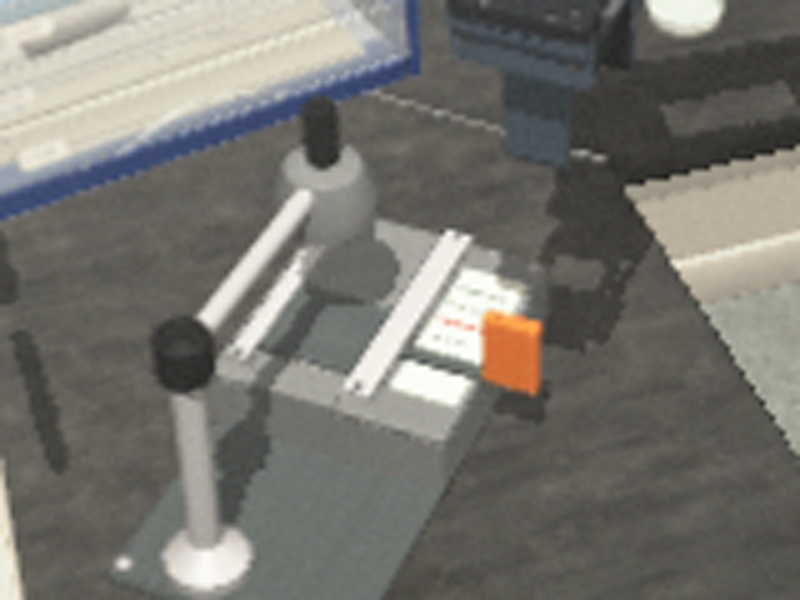

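View pics/top3z.png

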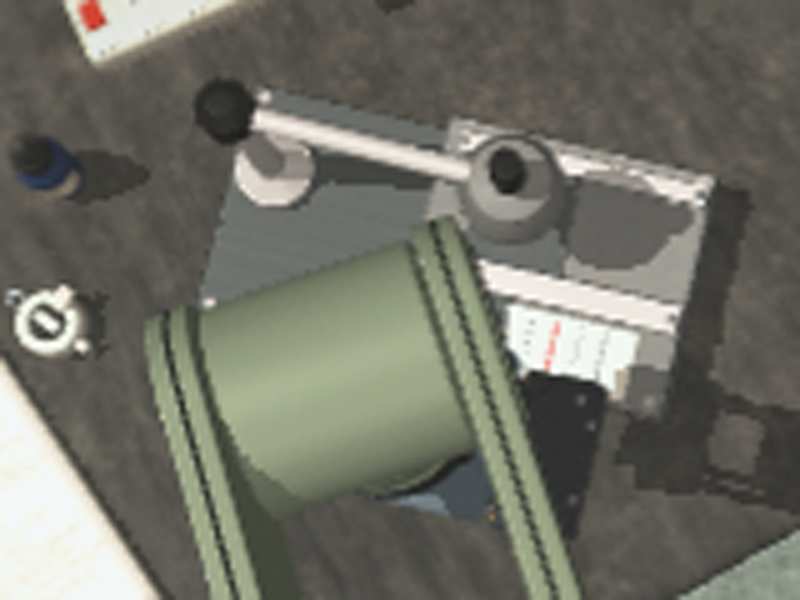

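```bash
python3 - <<'E'
src=open('fit.py').read()
src=src.replace("zs=lambda u,v:(230+(u-2)/5,190+(v-2)/5)","zs=lambda u,v:(230+(u-2)/5,170+(v-2)/5)")
i=src.index("O=[");j=src.index("\n",i)
src=src[:i]+"O=[(T,z(507,165),'g',.232),(T,z(471,402),'h',.105),(S,zs(320,102),'g',.230),(S,zs(321,160),'g',.196),(T,z(226,107),'p',.197),(S,zs(185,352),'p',.185),(S,zs(513,353),'k',.0785)]"+src[j:]
src=src.replace("k=dict(g=g,p=piv,h=h)","k=dict(g=g,p=piv,h=h,k=h+.006*(piv-w)/.17)")+"\nprint('err',geo(s.x)[2]-geo(s.x)[0])\n"
exec(src)
g,h=geo(s.x)[2:]
# handle by orange mask + depth in side
hsv=cv2.cvtColor(S['frame'],cv2.COLOR_RGB2HSV); m=(hsv[...,0]<18)&(hsv[...,1]>170)&(hsv[...,2]>120)
vv,uu=np.nonzero(m); P=np.array([pt(S,u,v) for u,v in zip(uu,vv) if 280<u<350 and 220<v<260]); print(len(P),P.min(0),P.max(0),P.mean(0))
to([*h,.15],s.x[2]+np.pi/2); to([*h,.066],s.x[2]+np.pi/2)
E
```

```text
[ 0.58587224  0.13327017 -0.20963294  0.00860225] [0.2, -0.7, 0.1, -0.5, 0.2, 1.1, 0.6, -1.3, -0.8, -0.2, 0.7, -0.9, -0.1, 1.1]
w [0.5859 0.1333]
p [0.6212 0.2995]
g [0.5844 0.1336]
h [0.4636 0.1593]
err [-0.00142904  0.00031047]
147 [0.44967535 0.15788877 0.0542843 ] [0.48158688 0.17198435 0.10909794] [0.4649785  0.16533154 0.0837093 ]
t 7.18 pos [0.4306 0.1702 0.2745] F [0.7 0.7 0.2] w 0.0913 jaw 1.356 -> xyz [-0.166 -0.022  0.624] yaw -0.007
t 7.18 pos [0.4306 0.1702 0.2745] F [0.7 0.7 0.2] w 0.0913 jaw 1.356 -> xyz [-0.162 -0.024  1.044] yaw -0.007
```

{"name": "carry_out", "arguments": {"steps": [-1,-0.07,-0.01,0.15,0,-1,-0.145,-0.022,0.35,0,-1,-0.145,-0.022,0.5,0,-1,-0.145,-0.022,0.6,0,-1,-0.145,-0.022,0.62,0,-1,-0.145,-0.022,0.62,0]}}

```text
time_s: 7.68
eef_pos: [0.459, 0.1597, 0.1492]
orientation: [[-0.977, 0.213, 0.008], [0.213, 0.977, 0.002], [-0.007, 0.004, -1.0]]
force: [0.4, 0.4, 0.1]
grip_width: 0.091
```

```bash
python3 - <<'E'
from h import *
j=-.2096+np.pi/2
to([.4597,.160,.066],j)
for n in('side',):
    d=grab(n,n+'4.png')
    c=d['frame'][170:290,230:390]
    cv2.imwrite('pics/%s4z.png'%n,cv2.resize(c[:,:,::-1],None,fx=5,fy=5,interpolation=cv2.INTER_CUBIC))
E
```

```text
t 7.68 pos [0.459  0.1597 0.1492] F [0.4 0.4 0.1] w 0.091 jaw 1.356 -> xyz [-0.     0.001  0.416] yaw -0.006
```

View pics/side4z.png

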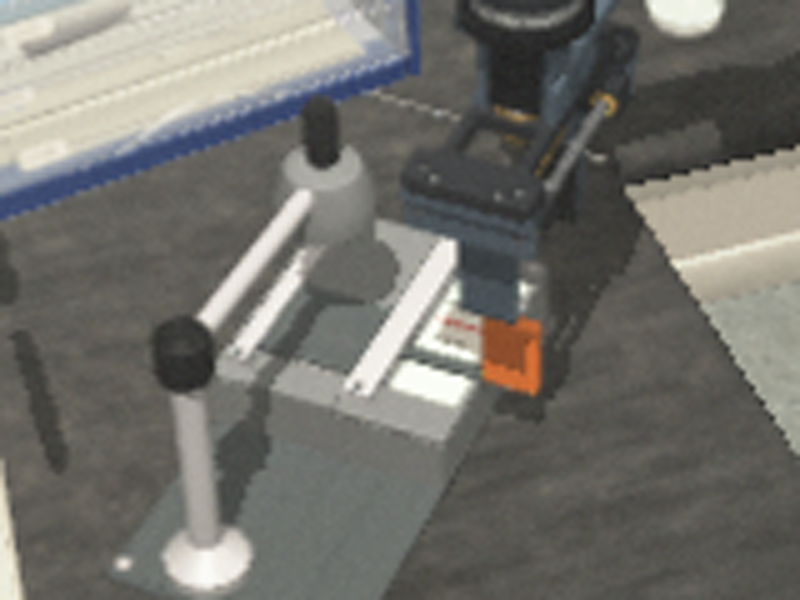

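The near finger hangs at zoomed (490,290) above the orange fin (513,352), and the lamp stays clear at (320,130). I'll go down and close gently.

{"name": "carry_out", "arguments": {"steps": [-1,0,0,0.1,0,-1,0,0,0.2,0,-1,0,0,0.3,0,-1,0,0,0.4,0,-1,0,0,0.41,0,-1,0,0,0.41,0], "newtons": 15}}

```text
time_s: 8.23
eef_pos: [0.4615, 0.1606, 0.0695]
orientation: [[-0.977, 0.213, 0.012], [0.213, 0.977, 0.004], [-0.011, 0.006, -1.0]]
force: [0.2, -0.6, -0.6]
grip_width: 0.0914
```

{"name": "carry_out", "arguments": {"steps": [0.5,0,0,0,0,0.5,0,0,0,0,0.5,0,0,0,0,0.5,0,0,0,0,0.5,0,0,0,0,0.5,0,0,0,0,0.5,0,0,0,0,0.5,0,0,0,0]}}

```text
time_s: 8.9
eef_pos: [0.4615, 0.1606, 0.0696]
orientation: [[-0.977, 0.213, 0.012], [0.213, 0.977, 0.004], [-0.011, 0.006, -1.0]]
force: [-0.2, -0.2, 0.2]
grip_width: 0.0412
```

```bash
python3 - <<'E'
from h import *
to([.4597,.160,.066],-.2096+np.pi/2)
for n in('side',):
    d=grab(n,n+'5.png')
    c=d['frame'][170:290,230:390]
    cv2.imwrite('pics/%s5z.png'%n,cv2.resize(c[:,:,::-1],None,fx=5,fy=5,interpolation=cv2.INTER_CUBIC))
E
```

```text
t 8.9 pos [0.4615 0.1606 0.0696] F [-0.2 -0.2  0.2] w 0.0412 jaw 1.357 -> xyz [ 0.008 -0.005  0.018] yaw -0.006
```

View pics/side5z.png

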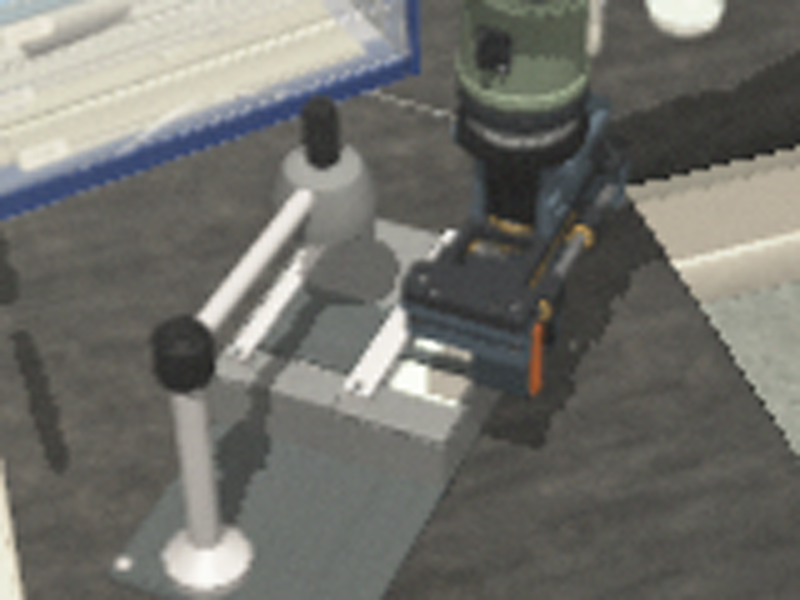

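{"name": "carry_out", "arguments": {"steps": [0.5,0.03,0,0.01,0,1,0.03,0,0.01,0,1,0.03,0,0.01,0,1,0.03,0,0.01,0,1,0.03,0,0.01,0,1,0.03,0,0.01,0,1,0.03,0,0.01,0,1,0.03,0,0.01,0]}}

```text
time_s: 9.62
eef_pos: [0.4553, 0.1623, 0.0673]
orientation: [[-0.977, 0.213, 0.011], [0.213, 0.977, 0.004], [-0.01, 0.007, -1.0]]
force: [-2.0, 5.0, -1.0]
grip_width: 0.0122
```

```bash
python3 - <<'E'
from h import *
to([.4597,.160,.066],-.2096+np.pi/2)
d=grab('top','top6.png')
c=d['frame'][140:260,190:350]
cv2.imwrite('pics/top6z.png',cv2.resize(c[:,:,::-1],None,fx=5,fy=5,interpolation=cv2.INTER_CUBIC))
E
```

```text
t 9.62 pos [0.4553 0.1623 0.0673] F [-2.  5. -1.] w 0.0122 jaw 1.356 -> xyz [-0.024 -0.007  0.007] yaw -0.006
```

View pics/top6z.png

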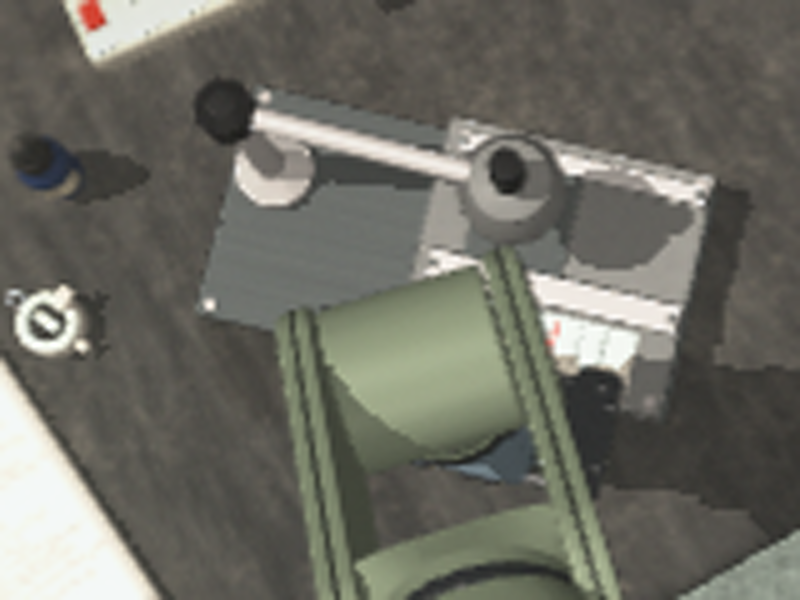

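{"name": "carry_out", "arguments": {"steps": [1,0,0,0,0,1,0,-0.02,0,0,1,0,-0.04,0,0,1,0,-0.06,0,0,1,0,-0.08,0,0,1,0,-0.1,0,0,1,0,-0.12,0,0,1,0,-0.12,0,0], "newtons": 35}}

```text
time_s: 10.33
eef_pos: [0.4503, 0.1394, 0.0673]
orientation: [[-0.977, 0.213, 0.011], [0.213, 0.977, 0.006], [-0.01, 0.008, -1.0]]
force: [-0.5, 9.3, -1.0]
grip_width: 0.012
```

```bash
python3 - <<'E'
from h import *
s=r.state(); b=np.array([.208,.978])
print('travel',-(np.array(s['eef_pos'])[:2]-[.4553,.1623])@b,'Fy',np.array(s['force'])[:2]@b,s['force'],s['grip_width'],s['eef_pos'])
d=grab('side','side7.png')
c=d['frame'][170:290,230:390]
cv2.imwrite('pics/side7z.png',cv2.resize(c[:,:,::-1],None,fx=5,fy=5,interpolation=cv2.INTER_CUBIC))
d=grab('top','top7.png')
c=d['frame'][180:240,260:340]
cv2.imwrite('pics/top7z.png',cv2.resize(c[:,:,::-1],None,fx=10,fy=10,interpolation=cv2.INTER_CUBIC))
E
```

```text
travel 0.02343262096312724 Fy 9.02127402020291 [-0.49203941  9.32885298 -0.99990981] 0.012044101229685371 [0.45027767 0.13940841 0.06731121]
```

View pics/side7z.png

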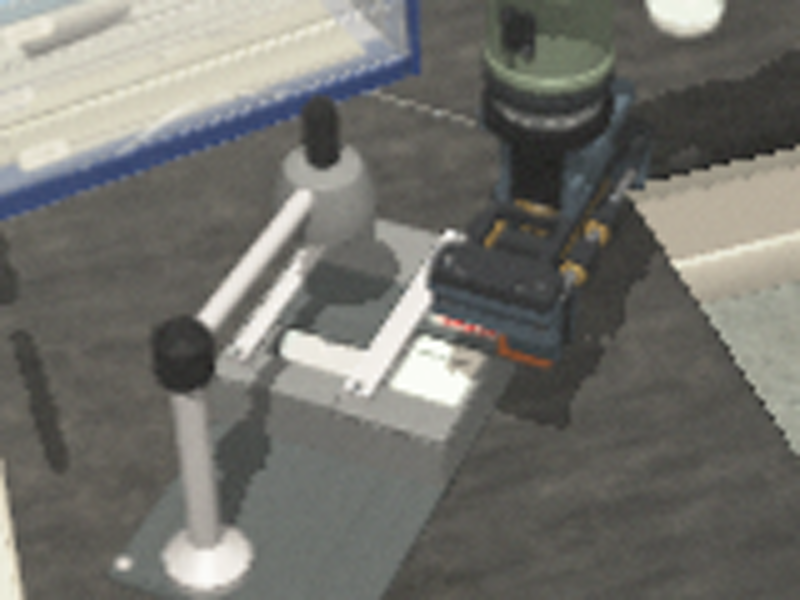

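View pics/top7z.png

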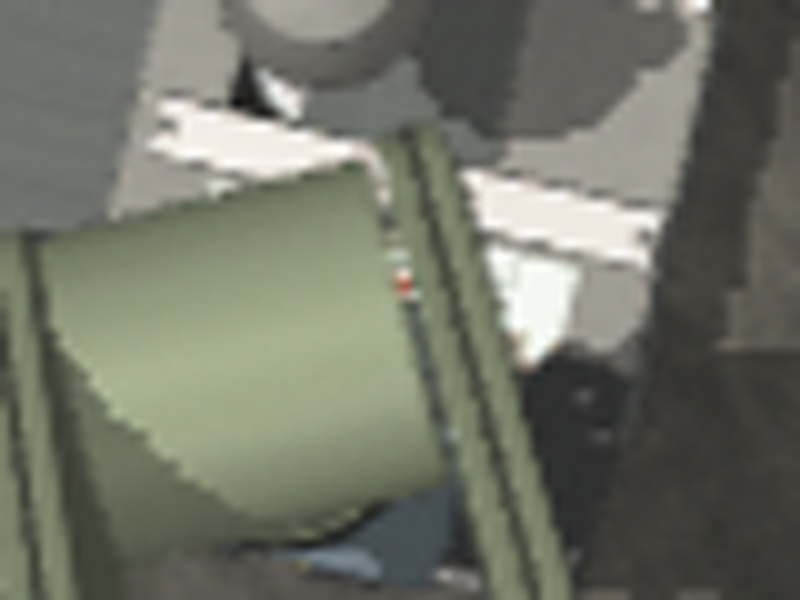

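{"name": "carry_out", "arguments": {"steps": [1,0,-0.01,0,0,1,0,-0.02,0,0,1,0,-0.03,0,0,1,0,-0.03,0,0,1,0,-0.03,0,0,1,0,-0.03,0,0,1,0,-0.03,0,0,1,0,-0.03,0,0]}}

```text
time_s: 11.1
eef_pos: [0.4493, 0.135, 0.0673]
orientation: [[-0.977, 0.214, 0.012], [0.214, 0.977, 0.008], [-0.01, 0.01, -1.0]]
force: [-1.0, 9.2, -1.7]
grip_width: 0.0116
```

```bash
python3 - <<'E'
from h import *
b=np.array([.208,.978])
for i in range(4):
    d=grab('side','side8.png'); s=r.state(); print('travel',-(np.array(s['eef_pos'])[:2]-[.4553,.1623])@b,'Fy',np.array(s['force'])[:2]@b,s['grip_width'])
c=d['frame'][205:265,270:350]
cv2.imwrite('pics/side8z.png',cv2.resize(c[:,:,::-1],None,fx=10,fy=10,interpolation=cv2.INTER_CUBIC))
E
```

```text
travel 0.027936697146473847 Fy 8.225239864518564 0.01210504122150244
travel 0.027950247362768202 Fy 8.77592138979567 0.011971823929248332
travel 0.027958049274235907 Fy 8.472064706464153 0.011761866485578186
travel 0.0279408189288508 Fy 9.565281771934389 0.012039337905892466
```

View pics/side8z.png

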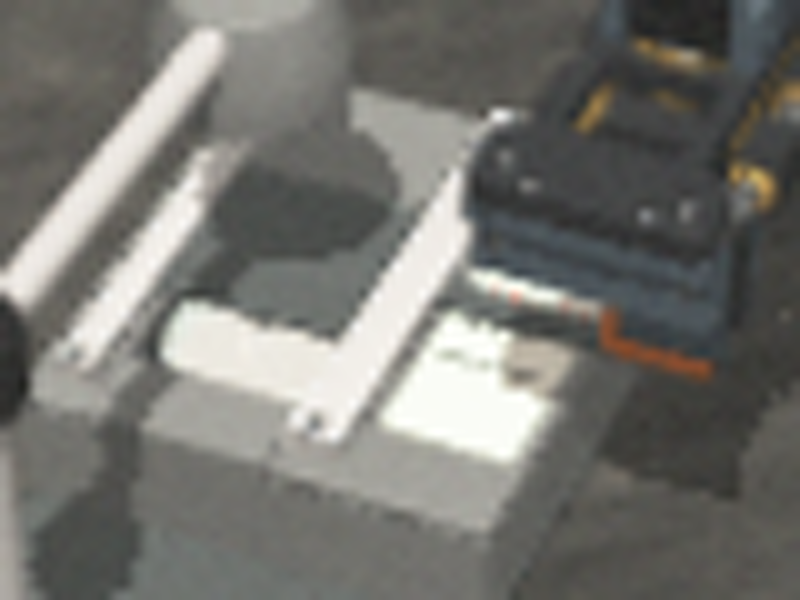

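{"name": "carry_out", "arguments": {"steps": [1,0,-0.01,0,0,1,0,-0.02,0,0,1,0,-0.02,0,0,1,0,-0.02,0,0,1,0,-0.02,0,0,1,0,-0.02,0,0,1,0,-0.02,0,0,1,0,-0.02,0,0]}}

```text
time_s: 11.97
eef_pos: [0.4487, 0.1323, 0.0673]
orientation: [[-0.977, 0.214, 0.012], [0.214, 0.977, 0.01], [-0.01, 0.012, -1.0]]
force: [-1.1, 9.5, -1.9]
grip_width: 0.0122
```

```bash
python3 - <<'E'
from h import *
b=np.array([.208,.978])
for i in range(4):
    d=grab('side','side9.png'); s=r.state(); print('travel',-(np.array(s['eef_pos'])[:2]-[.4553,.1623])@b,'Fy',np.array(s['force'])[:2]@b,s['grip_width'])
c=d['frame'][205:265,270:350]
cv2.imwrite('pics/side9z.png',cv2.resize(c[:,:,::-1],None,fx=10,fy=10,interpolation=cv2.INTER_CUBIC))
E
```

```text
travel 0.030671594123383616 Fy 10.05298235072434 0.012035146869600636
travel 0.03069804685347399 Fy 9.09887211550749 0.01190027500015422
travel 0.030697691765604166 Fy 9.758841589888123 0.012301813614287551
travel 0.030689230807678658 Fy 9.91181915650579 0.012141829153909503
```

View pics/side9z.png

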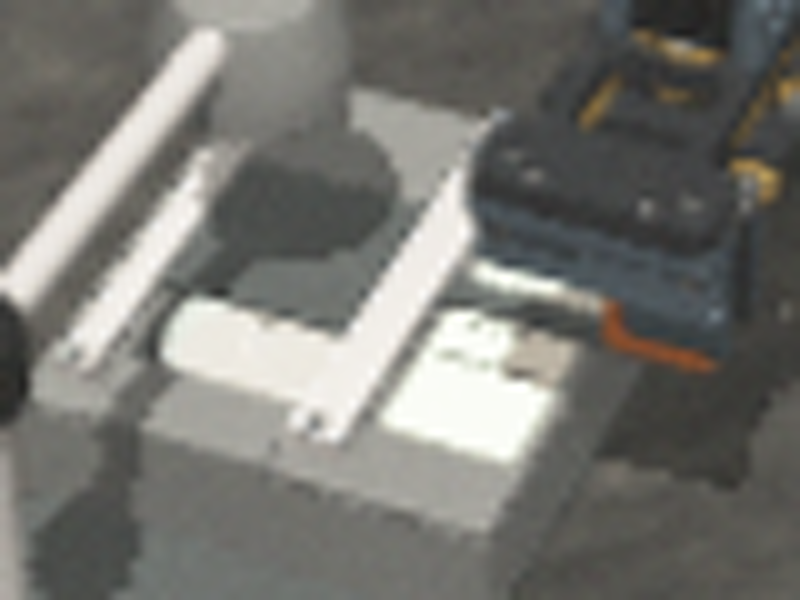

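```bash
python3 - <<'E'
from h import *
b=np.array([.208,.978])
for i in range(12): d=r.get_image('side')
d=grab('top','top10.png'); s=r.state(); print(s['time_s'],'travel',-(np.array(s['eef_pos'])[:2]-[.4553,.1623])@b,'Fy',np.array(s['force'])[:2]@b,s['grip_width'],np.abs(s['qvel']).max())
c=d['frame'][140:260,190:350]
cv2.imwrite('pics/top10z.png',cv2.resize(c[:,:,::-1],None,fx=5,fy=5,interpolation=cv2.INTER_CUBIC))
E
```

```text
12.8167 travel 0.03068205859863714 Fy 9.520903705702219 0.012005474345244304 0.0021643462308190823
```

View pics/top10z.png

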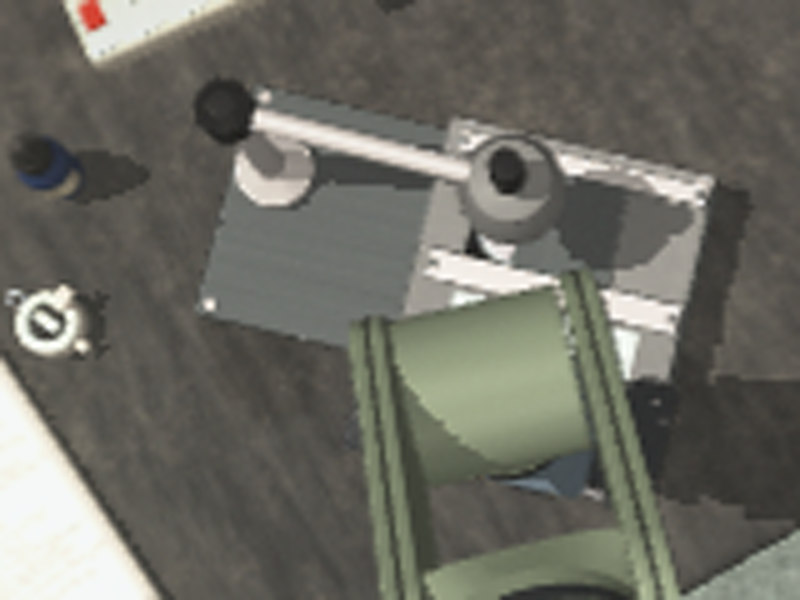

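The grip is still at zoomed (507,170), bystanders are where they were, and the shutter is half open and steady. Handing in.

```bash
python3 -c "
from station import r
print(r.close_job())"
```

```text
the job is handed in; nothing more can be done
None
```

I swung the lamp over the window, let go of it, then gripped the orange handle and slid the shutter right to half travel. I handed the job in at about 12.8 s with the fingers still holding it; no verdict is reported.

**Lamp:** A pose fit after release put the lamp head about 1.5 mm from the window centre, against a limit of 18 mm. The last top picture showed it unmoved and clear of the arm.

**Shutter:** The different checks on its travel agreed within about 1 mm:
- The hand had moved 30.7 mm since gripping the handle.
- The spring force of about 9.7 N means roughly 32 mm.
- The stem's right edge had just reached the red half-way mark.

It was held still for over a second before hand-in.

**Bystanders:** The blue bottle and the tally counter stood unchanged in the last top picture. I did not check the jar and the petri dish in the final pictures, but the arm never went near them.

**Disagreement:** Before the last small correction, force put the travel at 26–27 mm and the hand's movement at about 28 mm; this is within the force sensor's noise.

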